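# Close the flask press with its T-key

### The arm

A 7-joint arm with a two-finger parallel gripper is mounted at the origin on the work surface. World frame = base frame: x ahead of the robot, y to its left, z up, the work surface at z = 0. Lengths are in m, angles in rad, forces in N, time in s.
With the tool pointing down it reaches from about 0.4 to 0.85 m from the base axis. Payload 10.4 kg.
Tool frame: the origin (TCP) lies between the finger pads; the fingertips stand 11 mm ahead of it and the grasp point (between the pads) lies 8 mm behind it; y points along the fingers, x is the direction in which the jaws open and shut, and the axes are right-handed (so a half turn about y gives the same grasp; the last joint's range is limited). The gripper opens to 87 mm and grips with 3 to 60 N. Pads are 19 mm wide; open, the fingers measure 117 mm over their backs; the gripper's body (75 mm by 190 mm) begins 51 mm behind the grasp point.
Start: joints at [1.261, 0.332, -0.065, 1.46, 0.022, 1.35, -0.088], TCP at [0.177, -0.599, 0.234] pointing down, gripper open.
Joint ranges: [-2.6, 2.6], [-0.5, 2.12], [-1.47, 1.34], [0.16, 2.42], [-1.27, 4.41], [0.06, 2.06], [-2.6, 2.6]. Speed limits (rad/s): [2.22, 2.22, 2.79, 2.79, 3.14, 3.14, 3.14].

### API

Orientations are given as a rotation vector (axis times angle).
In Python, from plant import status, cams, workorder, boxes_of, landmark_of gives the robot as it stands. The module is installed in compiled form; this text tells all that it offers.
- The arm moves only by the tool jog_arm, never from a script. Its argument "series" is a list of rows, each a list of 3 entries, a list of its own where there are three numbers: the shift along the tool's x, y, z in m, then the turn, a rotation vector about the tool's x, y, z in degrees, then the closure, from 0 (fully open) to 1 (shut). In form: [[[x, y, z], [wx, wy, wz], fingers], ...]. A call has 1 to 12 rows; each row shifts and turns the pose as measured when the row begins, along the tool's axes as they then stand; what a row does not reach is not made up. A row lasts 1/8 s, in which the tool goes at most 62.5 mm and 10.7 degrees, less where a joint would pass 70% of its speed; a pose out of reach is approached as far as the arm can. A call with a gripper value outside its range is refused whole. The fingers move at their own pace and stop on an object; the grip force is fixed at half the most. Time passes only in rows, so rows that do not move let the fingers close. It gives the time, the measured TCP pose, the force and the opening at its end, in the units of the state.
- status.get_obs(): the state, without advancing time (a new reading comes with each control period).
- cams.grab_frame(name): name is "scene" or "top" or "wrist"; returns (picture, depth): 384x512x3 uint8, blue, green, red; 384x512 float32, m along the optical axis (not along the pixel's ray), 0 where there is no reading.
- cams.camera_params(name): a dict with "mtx" (3x3 intrinsics, pixels), "view" (4x4, takes a point from world to camera coordinates). Camera axes: x right, y up, looking along -z (the intrinsics and any distortion apply to the point x, -y, -z); pixel columns grow to the right and rows downward; lengths in m; the calibration is good to about 2 mm. A picture is of the moment at which its call begins: read the wrist's pose just before it. camera_params takes no time and is no camera call; for the wrist camera it gives the pose at the moment of the call.
- workorder.close_job(): hands the job in, once; it reports no verdict.
Trained networks look in the newest picture that a camera, given by its name, has taken for a name from the list of things; names that differ only in an ending like _2 or _b are one class to them, and where a whole thing is asked for, a point or a joint stands for the part that bears it (a point fixed in the world has none). Each returns a list of dicts, best first, with "p" (0 to 1); they miss things now and then, are a little off and sometimes report something else, mostly with a low value. They report only what shows in the picture. A call takes as long as a camera call. They do not tell look-alikes from the thing itself.
- boxes_of(camera, query): "xy" ([column, row] in pixels, amid what is visible of it).
- landmark_of(camera, query): "xy" ([column, row] in pixels: a listed point, or the origin of a listed thing).
The state is a dict: "time": time; "joint_positions": joint angles; "joint_vel": joint speeds; "tau": joint torques, N m; "position": TCP position; "tool_rot": TCP orientation; "contact_force": force on the tool from outside, world axes, zero at the start; "moment": the same for the moment, N m; "opening": opening from 0.0 (shut) to 1.0 (fully open).
Only numpy, scipy, OpenCV 4.12 (cv2) and the standard library are available. Lean on these libraries where they do the work, as an engineer would, in place of code of your own. Each camera call takes 0.05 s, during which the arm holds its last target.

### The job

Close the press on the denture flask: take the T-key out of its stand and push it down onto the square at the top of the press's screw until the spring ball clicks and the key is fully home, without leaning on it hard. Then turn it clockwise until the platen is snug on the flask, without forcing it, for the plaster mould inside can crack, and leave the key on the square. Leave everything else on the bench as it is.

Things in the scene. Friction and masses are not known exactly. Their poses are not given: they have to be found in the camera images.
- key: the T-key of the press, bare steel, 106 mm tall, 0.38 kg, upright in one of the stand's two holes. Lowest: a round socket, 34 mm across, 44 mm long, with a square bore (20.4 mm across flats, 25 mm deep) open at the bottom; then a 19 mm neck; on top a square hub with a cross bar. Origin: centre of the open lower end; z up, x along the cross bar. The flats are square to x and y: it fits in four ways
- key_hub (a point): on the key's axis, 94 mm above its open end, where to grip: the hub, 72 to 106 mm up, is 24 mm wide in y (grip these faces) and 26 mm in x. The 12 mm cross bar runs along x through the hub 83 mm up and reaches 75 mm to each side, ending in 18 mm balls. Axes as the key's
- stand: the plywood stand of the keys, 84 x 150 x 34 mm, fixed to the bench, with two round holes 36 mm across and 22 mm deep, 40 mm to either side of its centre along its y. The key may stand in either. Origin: centre of its underside
- press: the screw press, fixed to the bench: grey base 150 x 215 x 20 mm, two 22 mm pillars 86 mm to either side along its y, a grey crosshead 52 x 212 mm from 106 to 134 mm up (pillar ends to 156 mm) and the upright screw in its middle. Origin: centre of its underside; z up, y along the crosshead
- shoulder (a point): on the screw's axis, 150 mm above the bench, at the flat top of the collar, where the key's open end lands when fully home. Axes as the press's; they do not turn with the screw. In one flat of the square, 12 mm above this, a spring ball stands out 2.4 mm: the key meets it with its open end 12.5 mm up and rests there by its weight; 12 to 20 N push it past, and it clicks in as the key lands
- drive_top (a point): the centre of the top of the screw's square drive, greased steel, 19 mm across flats, 24 mm tall, the top 1.5 mm chamfered to 17 mm. Axes as the press's, not the screw's: at the start the flats stand 0.05 to 1.05 rad clockwise (seen from above) of the press's x and y, to be seen or felt for (the key drops when turned in line). The bore passes only within 0.07 rad and 0.7 mm
- collar: the plain steel collar of the press, fixed round its screw just below the square drive, 37 mm across and 10 mm tall; it stops the key. It should not be leaned on with more than 50 N (70 N spoils it). Origin: on the screw's axis at its flat top; axes as the press's
- platen: the round steel plate under the crosshead, 80 mm across, that the screw drives down 12 mm a turn (clockwise from above). Origin: centre of its underside, 0.7 to 2.7 mm above the flask at the start: 0.4 to 1.5 rad to turn. It turns against 0.18 N m of friction, stays where left, and stiffens by some 0.15 N m per 0.1 rad once on the flask. Snug: 0.25 to 0.45 N m in all; the mould cracks at 0.6
- flask: the denture flask, a brass two-part mould box 82 x 104 x 60 mm with bevelled corners, 1.1 kg, standing on the base of the press under the platen. Origin: centre of its underside
- knob_key: a short bystander tool in the other hole of the stand: steel foot 34 mm across, round ribbed black grip 38 mm across, 75 mm tall, no cross bar. Origin: centre of its underside
- cast_model: a sand-coloured plaster jaw model on a blue base, 62 x 70 x 33 mm. Origin: centre of its underside
- die_model: a salmon-coloured plaster jaw model, 48 x 52 x 27 mm. Origin: centre of its underside
- blank_disc: a white milling blank, a disc 98 mm across and 18 mm thick, lying flat. Origin: centre of its underside
- mixing_bowl: a dark rubber mixing bowl, 116 mm across the rim, 65 mm tall. Origin: centre of its underside
- plaster_spatula: a spatula with a wooden handle, lying flat on the bench. Origin: centre of its underside
- teeth_tray: a red tray with small artificial teeth, 110 x 80 x 18 mm. Origin: centre of its underside
- monomer_bottle: an amber bottle, 60 mm across, 130 mm tall. Origin: centre of its underside
There are look-alikes about, which are no part of the job. Leave any black or pink look-alike of the key alone. Several things have the shape of the flask; the one meant has the colours described above.

How it is judged:
By the outcome, as a careful person would: the job done as asked, in the order asked, and still so for the second after the job is handed in, with the robot touching nothing.
It also fails if it takes over 72 s, if anything falls off the work surface, if the arm or the gripper's body presses on something with over 40 N, if the wrist force passes 120 N, or if a joint passes its speed limit or range.

## Working session

There is one attempt and no reset: what is moved stays moved. The work goes in short steps, Python scripts to look and compute and a tool call to move; the robot and the scene stay as the last step left them, time stands still between calls to the robot, and variables do not carry over. Pictures are saved under pics/ and viewed, and the job is handed in when it is done.

Besides the shell and the picture viewer there is one more tool, called after ">>>" in YAML: its name, and indented under it one key for each argument. jog_arm: Moves the arm, as the interface text tells. Its arguments: {"type":"object","properties":{"series":{"type":"array","items":{"type":"array"}}},"required":["series"]}

```bash
mkdir -p pics; ls; cat > h.py <<'E'
import numpy as np, cv2
from scipy.spatial.transform import Rotation as R
from plant import status, cams, workorder, boxes_of, landmark_of
def px2w(P,u,v,d):
    K=np.array(P['mtx']);V=np.array(P['view'])
    x=(u-K[0,2])/K[0,0]*d; y=(v-K[1,2])/K[1,1]*d
    c=np.array([x,-y,-d,1.0]); return (np.linalg.inv(V)@c)[:3]
def w2px(P,p):
    K=np.array(P['mtx']);V=np.array(P['view'])
    c=V@np.append(p,1); q=K@np.array([c[0],-c[1],-c[2]]); return q[:2]/q[2]
def at_z(P,u,v,z):
    a=px2w(P,u,v,0.1);b=px2w(P,u,v,1.0); t=(z-a[2])/(b[2]-a[2]); return a+t*(b-a)
E
python3 - <<'E'
from h import *
s=status.get_obs(); print({k:np.round(v,3) for k,v in s.items()})
print(np.round(R.from_rotvec(s['tool_rot']).as_matrix(),3))
for n in ['scene','top','wrist']:
    im,d=cams.grab_frame(n); cv2.imwrite(f'pics/{n}0.png',im); np.save(f'pics/{n}0.npy',d)
    P=cams.camera_params(n); print(n,{k:np.round(v,3).tolist() for k,v in P.items()})
    if n!='wrist':
        for q in ['key','key_hub','drive_top','shoulder','stand','press','knob_key','flask']:
            for r in landmark_of(n,q)[:3]:
                u,v=r['xy']; dd=d[int(round(v)),int(round(u))]
                print(q,np.round(r['xy'],1),round(r['p'],2),np.round(px2w(P,u,v,dd),3))
E
```

```text
pics
{'time': np.float64(0.0), 'joint_positions': array([ 1.261,  0.333, -0.065,  1.461,  0.022,  1.35 , -0.088]), 'joint_vel': array([-0.002, -0.   ,  0.002,  0.001, -0.   ,  0.001,  0.   ]), 'tau': array([ 1.0000e-03, -6.2325e+01,  2.5000e-02, -3.8990e+01, -6.1000e-02,
        4.0000e-02,  0.0000e+00]), 'position': array([ 0.177, -0.599,  0.233]), 'tool_rot': array([-1.331,  0.996, -0.994]), 'contact_force': array([ 0.406, -0.337, -0.242]), 'moment': array([ 0.064, -0.009, -0.034]), 'opening': np.float64(0.997)}
[[ 0.283 -0.     0.959]
 [-0.959  0.001  0.283]
 [-0.001 -1.    -0.   ]]
scene {'mtx': [[429.181, 0.0, 258.032], [0.0, 429.181, 191.129], [0.0, 0.0, 1.0]], 'view': [[-0.604, 0.797, -0.005, 0.311], [-0.609, -0.458, 0.647, 0.224], [0.514, 0.394, 0.762, -1.603], [0.0, 0.0, 0.0, 1.0]]}
key [290.9 254.2] 0.89 [0.612 0.184 0.101]
key [237.3 138.3] 0.82 [ 0.268 -0.282  0.005]
key [339.9 219.1] 0.68 [0.38  0.21  0.028]
key_hub [290.8 236.4] 0.81 [0.575 0.157 0.117]
key_hub [342.7 199.5] 0.76 [0.37  0.201 0.107]
key_hub [239.3 117.1] 0.59 [ 0.265 -0.27   0.109]
drive_top [214.  153.
[... 986 characters left out ...]
2  0.021]
shoulder [301.  209.7] 0.81 [ 0.499 -0.177  0.147]
stand [195.  202.3] 0.98 [0.538 0.187 0.032]
stand [302.2 209.2] 0.38 [ 0.499 -0.178  0.176]
press [293.9 212. ] 0.72 [ 0.493 -0.154  0.138]
press [300.7 207.3] 0.66 [ 0.505 -0.173  0.171]
knob_key [301.7 205.4] 0.45 [ 0.511 -0.176  0.178]
knob_key [181.1 202.3] 0.44 [0.533 0.229 0.086]
knob_key [197.8 199.6] 0.18 [0.547 0.177 0.031]
flask [324.  159.6] 0.7 [ 0.684 -0.271  0.061]
flask [296.9 209.9] 0.65 [ 0.498 -0.163  0.151]
wrist {'mtx': [[275.099, 0.0, 252.676], [0.0, 275.099, 188.509], [0.0, 0.0, 1.0]], 'view': [[0.283, -0.959, -0.001, -0.624], [0.917, 0.27, -0.295, 0.034], [0.283, 0.083, 0.956, -0.392], [0.0, 0.0, 0.0, 1.0]]}
```

View pics.

```bash
python3 - <<'E'
import cv2,numpy as np
a=cv2.imread('pics/scene0.png');b=cv2.imread('pics/top0.png')
cv2.imwrite('pics/scene0b.png',cv2.resize(a,(800,600),interpolation=cv2.INTER_CUBIC));cv2.imwrite('pics/top0b.png',cv2.resize(b,(800,600),interpolation=cv2.INTER_CUBIC))
c=cv2.resize(b[160:300,150:350],(800,560),interpolation=cv2.INTER_CUBIC);cv2.imwrite('pics/top0c.png',c)
c=cv2.resize(a[130:280,180:380],(800,600),interpolation=cv2.INTER_CUBIC);cv2.imwrite('pics/scene0c.png',c)
E
```

```text
(no output)
```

View pics/scene0b.png

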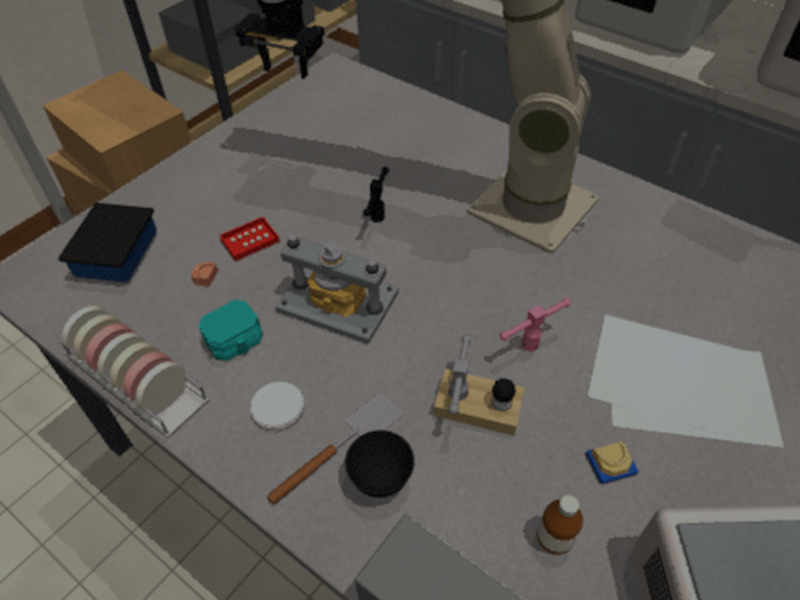

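View pics/top0c.png

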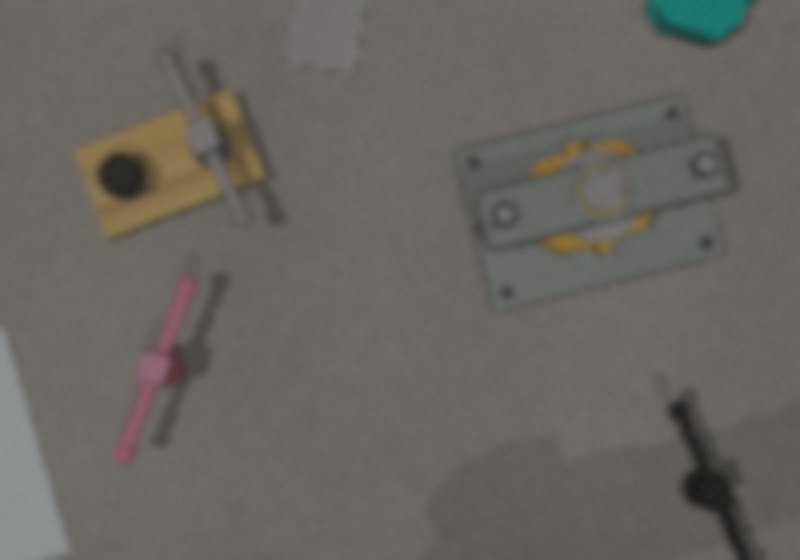

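View pics/scene0c.png

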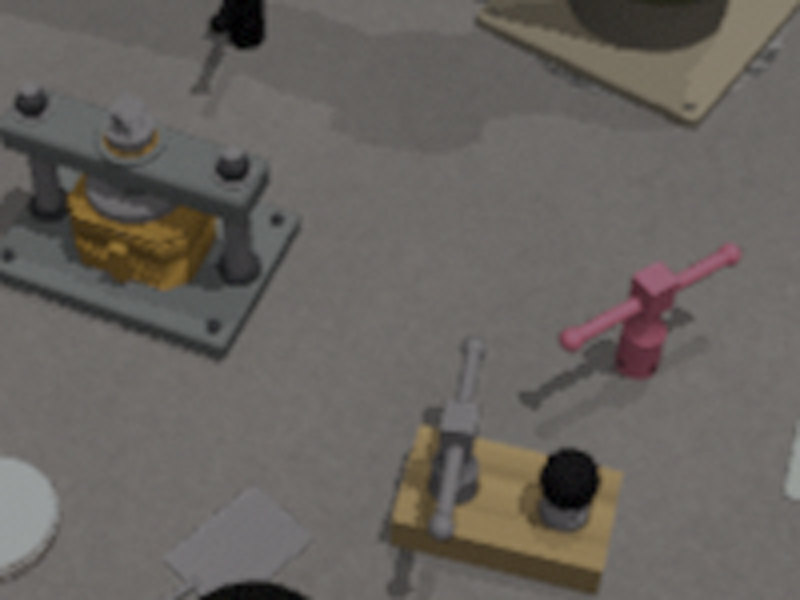

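View pics/top0b.png

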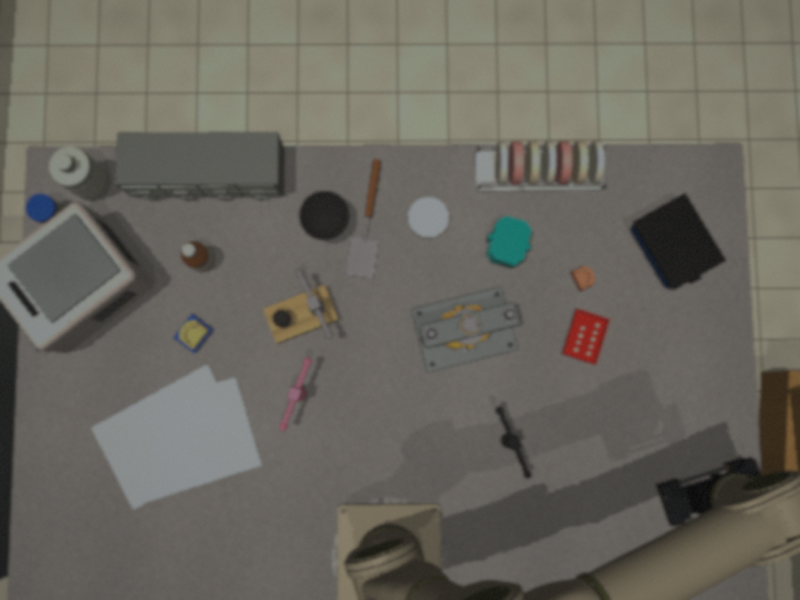

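```bash
cat >> h.py <<'E'
def cur():
    s=status.get_obs(); M=R.from_rotvec(s['tool_rot']).as_matrix(); return s,np.array(s['position']),M
def plan(target,yaw=None):
    s,p,M=cur(); print('t',round(s['time'],2),'p',np.round(p,4),'yaw',round(np.degrees(np.arctan2(M[1,0],M[0,0])),2),'tilt',np.round(np.degrees([M[2,0],M[2,2]]),2),'F',np.round(s['contact_force'],1),'M',np.round(s['moment'],2),'open',round(float(s['opening']),3),'q',np.round(s['joint_positions'],2))
    d=M.T@(np.array(target)-p); print('tool shift',np.round(d,4))
    if yaw is not None:
        c=np.arctan2(M[1,0],M[0,0]); e=(np.radians(yaw)-c+np.pi)%(2*np.pi)-np.pi; print('turn about tool y deg',round(-np.degrees(e),2))
E
python3 - <<'E'
from h import *
P=cams.camera_params('top'); 
a=at_z(P,192.5,174.5,.095);b=at_z(P,210.75,214.5,.095);print(a,b,(a+b)/2,np.degrees(np.arctan2(*(a-b)[1::-1])))
print('hub',at_z(P,201.8,194.3,.118))
print('screw',at_z(P,302-1,208,.174))
# pillars
a=at_z(P,150+707/4,160+165/4,.156);b=at_z(P,150+505/4,160+213/4,.156);print(a,b,(a+b)/2,np.degrees(np.arctan2(*(b-a)[1::-1]))-90, np.linalg.norm(a-b))
W=cams.camera_params('wrist'); s,p,M=cur(); c=np.linalg.inv(np.array(W['view'])); print('cam in tool',M.T@(c[:3,3]-p),'look',M.T@-c[:3,2])
plan([0.45,-0.2,0.36],-66)
E
```

```text
[0.62763675 0.18913043 0.095     ] [0.48925861 0.12617575 0.095     ] [0.55844768 0.15765309 0.095     ] 24.46300454803133
hub [0.55617358 0.15484724 0.118     ]
screw [ 0.50267433 -0.17392629  0.174     ]
[ 0.52612146 -0.26156116  0.156     ] [ 0.48739631 -0.093938    0.156     ] [ 0.50675888 -0.17774958  0.156     ] 13.008533710569395 0.17203826172579997
cam in tool [-0.00027632 -0.15075455  0.0823672 ] look [-9.02291856e-04  9.55617205e-01 -2.94609817e-01]
t 0.95 p [ 0.1768 -0.5995  0.2336] yaw -73.57 tilt [0.01 0.  ] F [-0.2  0.   0.3] M [-0.04 -0.03 -0.05] open 1.003 q [ 1.26  0.33 -0.06  1.46  0.02  1.35 -0.09]
tool shift [-0.3059 -0.1264  0.375 ]
turn about tool y deg -7.57
```

```bash
python3 - <<'E'
from h import *
plan([0.505,-0.176,0.30],-66)
E
```

```text
t 0.95 p [ 0.1768 -0.5995  0.2336] yaw -73.57 tilt [0.01 0.  ] F [-0.2  0.   0.3] M [-0.04 -0.03 -0.05] open 1.003 q [ 1.26  0.33 -0.06  1.46  0.02  1.35 -0.09]
tool shift [-0.3134 -0.0664  0.4346]
turn about tool y deg -7.57
```

>>> jog_arm:
  series:
    - [[-0.031,-0.016,0.043],[0,0,0],0]
    - [[-0.031,-0.016,0.043],[0,0,0],0]
    - [[-0.031,-0.016,0.043],[0,0,0],0]
    - [[-0.031,-0.016,0.043],[0,0,0],0]
    - [[-0.031,0,0.043],[0,0,0],0]
    - [[-0.031,0,0.043],[0,0,0],0]
    - [[-0.031,0,0.043],[0,0,0],0]
    - [[-0.031,0,0.043],[0,0,0],0]

```text
time: 1.95
position: [0.442, -0.2577, 0.2998]
tool_rot: [-1.33, 1.0, -1.004]
contact_force: [-0.1, -0.3, 0.0]
opening: 1.001
```

```bash
python3 - <<'E'
from h import *
plan([0.505,-0.176,0.30],-66)
E
```

```text
t 1.95 p [ 0.442  -0.2577  0.2998] yaw -74.05 tilt [0.18 0.02] F [-0.1 -0.3  0. ] M [-0.05 -0.05 -0.03] open 1.001 q [ 0.81  0.07 -0.39  1.63  0.03  1.44 -0.88]
tool shift [-0.0613 -0.0004  0.0831]
turn about tool y deg -8.05
```

>>> jog_arm:
  series:
    - [[-0.031,0,0.042],[0,10,0],0]
    - [[-0.023,0,0.046],[0,10,0],0]
    - [[0,0,0],[0,10,0],0]
    - [[0,0,0],[0,0,0],0]

```text
time: 2.45
position: [0.5191, -0.1839, 0.3003]
tool_rot: [-1.085, 1.381, -1.387]
contact_force: [0.6, 0.1, -0.6]
opening: 0.999
```

```bash
python3 - <<'E'
from h import *
plan([0.505,-0.176,0.30],-66)
P=cams.camera_params('wrist')
im,d=cams.grab_frame('wrist'); cv2.imwrite('pics/w1.png',im); np.save('pics/w1.npy',d); np.save('pics/w1P.npy',P,allow_pickle=True)
for q in ['drive_top','shoulder','collar']:
  for r in landmark_of('wrist',q)[:2]:
    u,v=r['xy']; print(q,r, np.round(at_z(P,u,v,.174 if q=='drive_top' else .15),4), np.round(px2w(P,u,v,d[int(v),int(u)]),4))
u,v=w2px(P,[0.505,-.176,.174]);print(u,v)
u,v=int(u),int(v)
c=im[v-60:v+60,u-80:u+80]; cv2.imwrite('pics/w1c.png',cv2.resize(c,(800,600),interpolation=cv2.INTER_CUBIC)); print(u-80,v-60)
E
```

```text
t 2.45 p [ 0.5191 -0.1839  0.3003] yaw -103.79 tilt [0.1 0.2] F [ 0.6  0.1 -0.6] M [ 0.02  0.01 -0.01] open 0.999 q [ 0.65  0.17 -0.45  1.54  0.08  1.45 -1.61]
tool shift [-0.0043  0.0003 -0.0156]
turn about tool y deg -37.79
drive_top {'xy': [247.4, 195.0], 'p': 0.68} [ 0.5107 -0.1752  0.174 ] [ 0.5111 -0.1753  0.1753]
shoulder {'xy': [246.3, 187.1], 'p': 0.83} [ 0.5126 -0.1739  0.15  ] [ 0.5186 -0.1759  0.1711]
collar {'xy': [251.1, 184.9], 'p': 0.86} [ 0.5138 -0.1799  0.15  ] [ 0.5186 -0.1811  0.167 ]
249.44824225182032 199.73324923730738
169 139
```

View pics/w1.png

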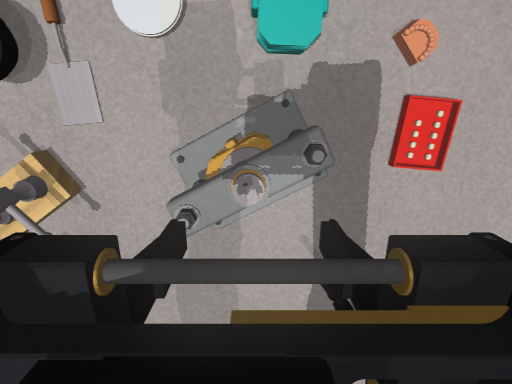

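View pics/w1c.png

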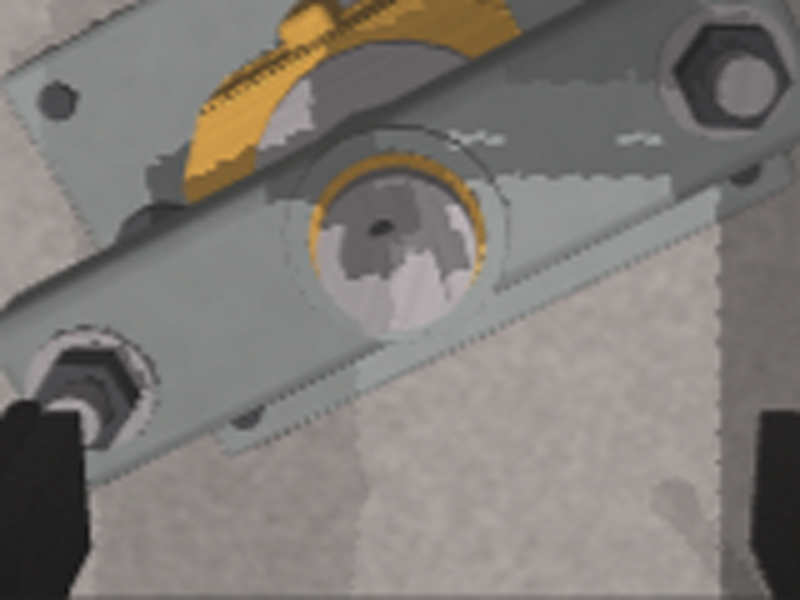

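```bash
python3 - <<'E'
from h import *
d=np.load('pics/w1.npy');P=np.load('pics/w1P.npy',allow_pickle=True).item()
np.set_printoptions(linewidth=250)
vv,uu=np.mgrid[165:220,220:280]
Z=np.array([[px2w(P,u,v,d[v,u]) for u in range(220,280)] for v in range(165,220)])
print((Z[::1,::2,2]*1000).round().astype(int)[5:45,3:25])
pts=Z.reshape(-1,3); m=(pts[:,2]>.171)&(pts[:,2]<.178); q=pts[m]; print(len(q),q.mean(0),cv2.minAreaRect((q[:,:2]*1000).astype(np.float32)))
c=(pts[:,2]>.146)&(pts[:,2]<.154);c=pts[c];print(len(c),c.mean(0),cv2.minEnclosingCircle((c[:,:2]*1000).astype(np.float32)))
E
```

```text
[[115 122 127 132 451 136 137 137 137 138 137 138 137 139 137 136 137 137 136 134 133 134]
 [122 127 129 135 136 137 137 136 138 137 138 138 137 138 138 137 138 136 137 137 133 135]
 [128 129 132 138 137 136 137 138 138 138 140 141 138 137 137 137 136 137 137 137 134 134]
 [130 132 136 136 138 137 137 138 140 143 144 146 145 143 140 137 139 137 136 136 136 134]
 [132 131 137 136 137 139 139 141 144 148 149 149 149 147 145 141 138 139 136 137 136 133]
 [132 132 137 137 137 139 137 145 150 149 151 149 149 151 149 144 138 137 137 135 137 135]
 [131 136 137 137 138 137 144 149 149 149 149 150 150 149 150 150 143 139 138 136 137 135]
 [132 136 136 136 138 139 148 149 149 149 150 149 150 149 149 149 147 138 138 136 136 136]
 [133 137 136 137 139 145 150 149 150 150 149 150 150 150 150 151 152 142 139 135 136 137]
 [133 137 137 136 138 150 149 150 150 150 150 150 150 150 149 150 149 148 138 137 136 136]
 [133 137 137 139 139 150 150 150 149 150 150 149 149 150 149 151 151 150 138 138 136 137]
 [133 136 135 137 145 149 150 149 148 149 150 150 153 154 150 150 150 149 145 138 137 136]
 [133 13
[... 2088 characters left out ...]
33 134 134 133 134 134 136 136 171 173 135 136 138 136 138 136  19  20  19  19  18  -1]
 [134 134 135 133 133 133 134 133 173 135 136 136 136 137 137  20  20  19  19  17   1  -2]
 [134 134 133 134 133 134 133 133 134 132 131  19  18  20  20  19  20  20  19  -1  -1  -1]
 [134 133 133 134 134 134 134 133 133 132  19  19  20  20  19  20  20  18   1  -1  -2   0]
 [133 133 134 132 134 133 133 133 132  21  20  21  19  19  21  19  21  -1   0  -1   0   1]]
304 [ 0.50985508 -0.17520591  0.17330003] ((509.393310546875, -175.0642547607422), (19.513341903686523, 18.884748458862305), 4.071521759033203)
402 [ 0.51449917 -0.17652068  0.14956245] ((509.3343200683594, -175.1400909423828), 18.671031951904297)
```

>>> jog_arm:
  series:
    - [[0,0,0],[0,-10.6,0],0]
    - [[0,0,0],[0,-10.6,0],0]
    - [[0,0,0],[0,-10.6,0],0]
    - [[0,0,0],[0,-10.6,0],0]
    - [[0,0,0],[0,-10.6,0],0]
    - [[0,0,0],[0,-10.6,0],0]
    - [[0,0,0],[0,-10.6,0],0]
    - [[0,0,0],[0,-10.6,0],0]
    - [[0,0,0],[0,-10.6,0],0]
    - [[0,0,0],[0,-10.6,0],0]
    - [[0,0,0],[0,-10.6,0],0]
    - [[0,0,0],[0,-10.6,0],0]

```text
time: 4.15
position: [0.5136, -0.1931, 0.3022]
tool_rot: [-1.551, -0.35, 0.347]
contact_force: [-0.8, -0.3, 0.6]
opening: 0.999
```

>>> jog_arm:
  series:
    - [[0,0,0],[0,-10.6,0],0]
    - [[0,0,0],[0,-10.6,0],0]
    - [[0,0,0],[0,-10.6,0],0]
    - [[0,0,0],[0,-10.6,0],0]
    - [[0,0,0],[0,-10.6,0],0]
    - [[0,0,0],[0,-10.6,0],0]
    - [[0,0,0],[0,-10.6,0],0]
    - [[0,0,0],[0,-10.6,0],0]
    - [[0,0,0],[0,0,0],0]

```text
time: 5.28
position: [0.5097, -0.1995, 0.3033]
tool_rot: [-1.02, -1.474, 1.487]
contact_force: [-0.6, -0.6, 0.4]
opening: 1.0
```

```bash
cat >> h.py <<'E'
from scipy.optimize import minimize
def cloud(P,d):
    v,u=np.nonzero(d>0); K=np.array(P['mtx']);dd=d[v,u]
    c=np.stack([(u-K[0,2])/K[0,0]*dd,-(v-K[1,2])/K[1,1]*dd,-dd,np.ones_like(dd)])
    w=(np.linalg.inv(np.array(P['view']))@c)[:3].T; return w,np.stack([u,v],1)
def drive_fit(P,d):
    w,_=cloud(P,d); near=np.hypot(w[:,0]-.509,w[:,1]+.175)<.03; w=w[near]
    top=w[(w[:,2]>.1715)&(w[:,2]<.179)]
    r=cv2.minAreaRect((top[:,:2]*1000).astype(np.float32)); print('minrect',r)
    col=w[(w[:,2]>.146)&(w[:,2]<.1535)]; print('collar',cv2.minEnclosingCircle((col[:,:2]*1000).astype(np.float32)))
    pos=w[w[:,2]>.1725][:,:2]; neg=w[(w[:,2]<.1535)][:,:2]
    def cost(x):
        c,s=np.cos(x[2]),np.sin(x[2])
        def f(q):
            a=q-x[:2]; a=np.stack([a[:,0]*c+a[:,1]*s,-a[:,0]*s+a[:,1]*c],1); return np.abs(a).max(1)-x[3]
        return np.maximum(f(pos),0).sum()+np.maximum(-f(neg),0).sum()
    best=min((minimize(cost,[top[:,0].mean(),top[:,1].mean(),np.radians(a),.0092],method='Nelder-Mead',options=dict(xatol=1e-6,fatol=1e-7,maxiter=4000)) for a in range(-45,45,10)),key=lambda r:r.fun)
    x=best.x; print('fit',np.round(x[:2],4),'deg',np.degrees(x[2]),'half',x[3],best.fun)
E
python3 - <<'E'
from h import *
drive_fit(np.load('pics/w1P.npy',allow_pickle=True).item(),np.load('pics/w1.npy'))
plan([0.557,0.155,0.30],114.5)
P=cams.camera_params('wrist')
im,d=cams.grab_frame('wrist'); cv2.imwrite('pics/w2.png',im); np.save('pics/w2.npy',d); np.save('pics/w2P.npy',P,allow_pickle=True)
drive_fit(P,d)
E
```

```text
minrect ((509.393310546875, -175.0642547607422), (19.513341903686523, 18.884748458862305), 4.071521759033203)
collar ((509.3343200683594, -175.1400909423828), 18.671031951904297)
fit [ 0.509  -0.1747] deg 4.447856125821042 half 0.009659398853214787 0.000890024606583292
t 5.28 p [ 0.5097 -0.1995  0.3033] yaw 111.35 tilt [-0.73  0.03] F [-0.6 -0.6  0.4] M [ 0.16 -0.13 -0.04] open 1.0 q [ 0.96  0.2  -0.78  1.53  0.15  1.46  2.12]
tool shift [ 0.313  -0.0008 -0.1731]
turn about tool y deg -3.15
minrect ((509.0867004394531, -175.50540161132812), (18.88127899169922, 19.239439010620117), 5.08270788192749)
collar ((509.1507568359375, -175.45208740234375), 18.65537452697754)
fit [ 0.4958 -0.1674] deg 9.251931262629688 half 0.016468569597094165 4.4291958665806
```

View pics/w2.png

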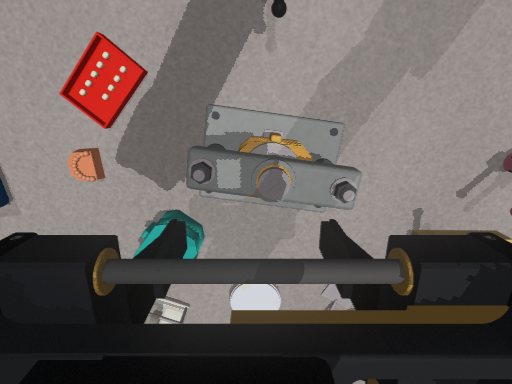

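>>> jog_arm:
  series:
    - [[0.052,0,-0.028],[0,-3,-0.7],0]
    - [[0.052,0.01,-0.028],[0,0,0],0]
    - [[0.052,0.01,-0.028],[0,0,0],0]
    - [[0.052,0.01,-0.028],[0,0,0],0]
    - [[0.052,0.01,-0.028],[0,0,0],0]
    - [[0.052,0.0,-0.012],[0,0,0],0]
    - [[0,0,0],[0,0,0],0.35]

```text
time: 6.2
position: [0.5275, 0.154, 0.2613]
tool_rot: [-1.001, -1.49, 1.491]
contact_force: [1.0, -0.2, 0.8]
opening: 0.946
```

```bash
python3 - <<'E'
from h import *
plan([0.557,0.155,0.26],114.5)
P=cams.camera_params('wrist')
im,d=cams.grab_frame('wrist'); cv2.imwrite('pics/w3.png',im); np.save('pics/w3.npy',d); np.save('pics/w3P.npy',P,allow_pickle=True)
for r in landmark_of('wrist','key_hub'): print(r, at_z(P,*r['xy'],.106))
w,px=cloud(P,d)
near=np.hypot(w[:,0]-.557,w[:,1]-.155)<.1
for lo,hi in ((.112,.124),(.075,.1),(.085,.093)):
    m=near&(w[:,2]>lo)&(w[:,2]<hi); q=w[m]; print(lo,len(q),q.mean(0) if len(q) else '',cv2.minAreaRect((q[:,:2]*1000).astype(np.float32)) if len(q)>4 else '')
    print(px[m].min(0),px[m].max(0))
E
```

```text
t 6.2 p [0.5275 0.154  0.2613] yaw 112.31 tilt [-0.11 -0.03] F [ 1.  -0.2  0.8] M [ 0.09 -0.14  0.  ] open 0.946 q [ 0.46  0.28 -0.98  1.58  0.24  1.4   1.42]
tool shift [-0.0103  0.0013 -0.0276]
turn about tool y deg -2.19
{'xy': [356.9, 49.7], 'p': 0.82} [0.36574989 0.20115897 0.106     ]
{'xy': [245.8, 202.8], 'p': 0.61} [0.56043905 0.15881325 0.106     ]
0.112 459 [0.55855047 0.16075406 0.11742244] ((559.266357421875, 160.96121215820312), (26.097265243530273, 23.925525665283203), 24.988595962524414)
[237 194] [258 216]
0.075 1307 [0.53918593 0.19748878 0.09107984] ((538.5928955078125, 197.353759765625), (162.70516967773438, 106.53392028808594), 27.643869400024414)
[237 131] [324 258]
0.085 457 [0.53095725 0.23288673 0.0866665 ] ((534.1106567382812, 197.70947265625), (31.22783088684082, 107.50379180908203), 5.393592834472656)
[238 186] [323 210]
```

View pics/w3.png

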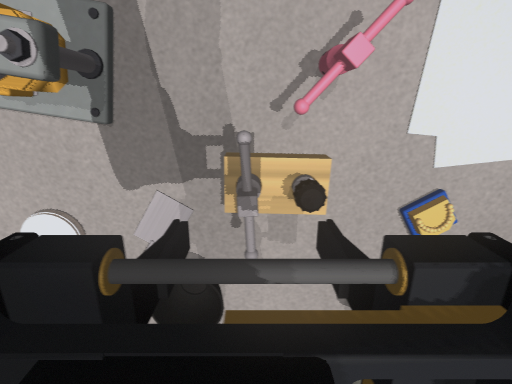

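```bash
python3 - <<'E'
from h import *
plan([0.559,0.1609,0.15],115)
im=cv2.imread('pics/w3.png'); cv2.imwrite('pics/w3c.png',cv2.resize(im[110:270,180:380],(750,600),interpolation=cv2.INTER_CUBIC))
E
```

```text
t 6.3 p [0.5291 0.1491 0.2609] yaw 111.99 tilt [-0.21  0.02] F [ 0.5 -1.7 -0.5] M [ 0.07 -0.13  0.  ] open 0.876 q [ 0.46  0.28 -0.97  1.58  0.24  1.4   1.42]
tool shift [ 0.0002  0.1108 -0.0322]
turn about tool y deg -3.01
```

View pics/w3c.png

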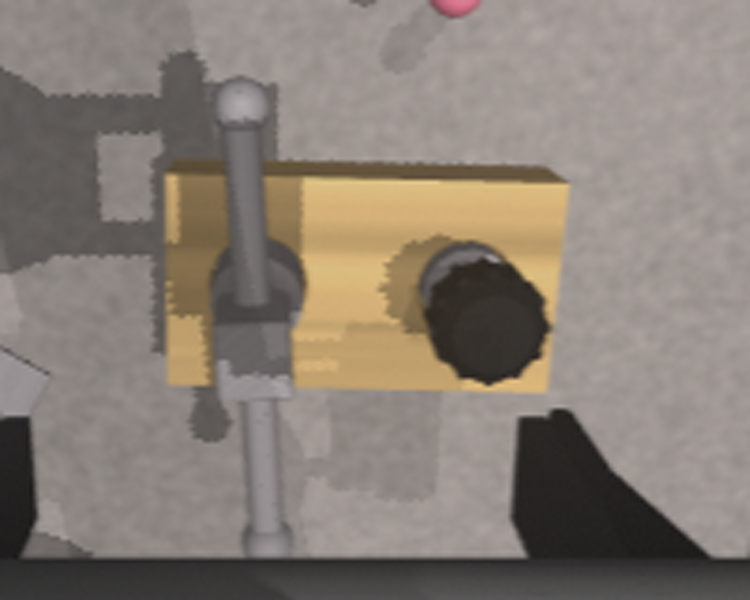

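>>> jog_arm:
  series:
    - [[0,0.04,-0.03],[0,-3,-0.2],0.35]
    - [[0,0.04,0],[0,0,0],0.35]
    - [[0,0.03,0],[0,0,0],0.35]
    - [[0,0,0],[0,0,0],0.35]
    - [[0,0,0],[0,0,0],0.35]

```text
time: 6.92
position: [0.5622, 0.1498, 0.1495]
tool_rot: [-0.989, -1.508, 1.511]
contact_force: [-0.7, -0.1, 0.1]
opening: 0.652
```

```bash
python3 - <<'E'
from h import *
plan([0.559,0.1609,0.098],115)
P=cams.camera_params('wrist')
im,d=cams.grab_frame('wrist'); cv2.imwrite('pics/w4.png',im)
w,px=cloud(P,d)
near=np.hypot(w[:,0]-.557,w[:,1]-.155)<.05
m=near&(w[:,2]>.112)&(w[:,2]<.124); q=w[m]; print(len(q),q.mean(0),cv2.minAreaRect((q[:,:2]*1000).astype(np.float32)))
E
```

```text
t 6.92 p [0.5622 0.1498 0.1495] yaw 113.81 tilt [-0.31 -0.06] F [-0.7 -0.1  0.1] M [ 0.17 -0.17 -0.02] open 0.652 q [ 0.39  0.45 -0.92  1.65  0.38  1.23  1.37]
tool shift [ 0.0117  0.0514 -0.0014]
turn about tool y deg -1.19
1127 [0.55821597 0.1603201  0.11735478] ((559.38037109375, 160.74636840820312), (26.415428161621094, 23.523290634155273), 25.699979782104492)
```

View pics/w4.png

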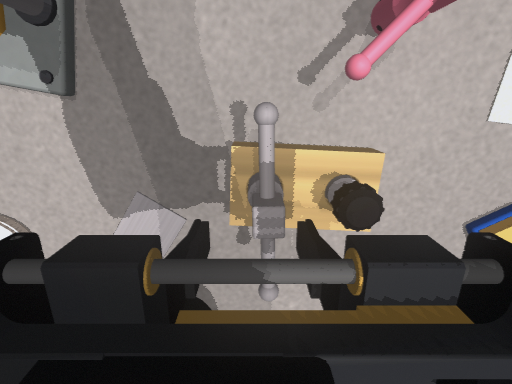

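>>> jog_arm:
  series:
    - [[0.012,0,-0.001],[0,-1.5,-0.3],0.35]
    - [[0,0,0],[0,0,0],0.35]
    - [[0,0,0],[0,0,0],0.35]

```text
time: 7.35
position: [0.5591, 0.1623, 0.1521]
tool_rot: [-0.97, -1.532, 1.526]
contact_force: [0.3, -1.1, 0.3]
opening: 0.646
```

```bash
python3 - <<'E'
from h import *
plan([0.5593,0.1608,0.098],115.3)
E
```

```text
t 7.35 p [0.5591 0.1623 0.1521] yaw 115.39 tilt [-0.07 -0.27] F [ 0.3 -1.1  0.3] M [ 0.12 -0.13 -0.08] open 0.646 q [ 0.38  0.45 -0.93  1.65  0.38  1.23  1.38]
tool shift [-0.0014  0.0541  0.0007]
turn about tool y deg 0.09
```

>>> jog_arm:
  series:
    - [[-0.001,0.028,0.0005],[0.2,0,0],0.35]
    - [[0,0.025,0],[0,0,0],0.35]
    - [[0,0,0],[0,0,0],0.35]
    - [[0,0,0],[0,0,0],0.35]

```text
time: 7.85
position: [0.5604, 0.1616, 0.1001]
tool_rot: [-0.97, -1.53, 1.527]
contact_force: [0.0, 0.1, 0.2]
opening: 0.651
```

```bash
python3 - <<'E'
from h import *
plan([0.5593,0.1608,0.098],115.3)
E
```

```text
t 7.85 p [0.5604 0.1616 0.1001] yaw 115.38 tilt [-0.13 -0.22] F [0.  0.1 0.2] M [ 0.13 -0.14 -0.05] open 0.651 q [ 0.35  0.51 -0.9   1.7   0.43  1.15  1.35]
tool shift [-0.0003  0.0021  0.0014]
turn about tool y deg 0.08
```

>>> jog_arm:
  series:
    - [[0,0.002,0.0013],[0.2,0,0],0.35]
    - [[0,0,0],[0,0,0],0.6]
    - [[0,0,0],[0,0,0],1]
    - [[0,0,0],[0,0,0],1]
    - [[0,0,0],[0,0,0],1]
    - [[0,0,0],[0,0,0],1]
    - [[0,0,0],[0,0,0],1]

```text
time: 8.72
position: [0.5603, 0.1615, 0.1005]
tool_rot: [-0.971, -1.53, 1.528]
contact_force: [0.4, 0.3, 0.2]
opening: 0.274
```

```bash
python3 - <<'E'
from h import *
plan([0.5593,0.1608,0.098],115.3)
E
```

```text
t 8.72 p [0.5603 0.1615 0.1005] yaw 115.37 tilt [-0.18 -0.19] F [0.4 0.3 0.2] M [ 0.1  -0.1   0.01] open 0.274 q [ 0.35  0.51 -0.9   1.7   0.43  1.15  1.35]
tool shift [-0.0002  0.0025  0.0012]
turn about tool y deg 0.07
```

>>> jog_arm:
  series:
    - [[0,-0.015,0],[0,0,0],1]
    - [[0,-0.02,0],[0,0,0],1]
    - [[0,-0.04,0],[0,0,0],1]
    - [[0,-0.05,0],[0,0,0],1]
    - [[0,-0.05,0],[0,0,0],1]
    - [[0,-0.025,0],[0,0,0],1]
    - [[0,0,0],[0,0,0],1]

```text
time: 9.6
position: [0.5579, 0.1624, 0.3134]
tool_rot: [-0.971, -1.533, 1.528]
contact_force: [-0.7, 0.5, -4.0]
opening: 0.274
```

```bash
python3 - <<'E'
from h import *
plan([0.5093,-0.1753,0.305],94.5)
P=cams.camera_params('wrist')
im,d=cams.grab_frame('wrist'); cv2.imwrite('pics/w5.png',im)
s,p,M=cur(); w,px=cloud(P,d); t=(w-p)@M  # tool frame
m=(abs(t[:,0])<.09)&(abs(t[:,2])<.09)&(t[:,1]>-.04)&(t[:,1]<.12)&(px[:,1]<232)
q=t[m]; print(len(q)); 
for lo,hi in ((-.03,-.01),(0.0,.012),(.012,.06),(.06,.1)):
    k=q[(q[:,1]>lo)&(q[:,1]<hi)]; print(lo,len(k),k.mean(0) if len(k) else '', k.min(0) if len(k) else '', k.max(0) if len(k) else '')
E
```

```text
t 9.6 p [0.5579 0.1624 0.3134] yaw 115.49 tilt [-0.19 -0.29] F [-0.7  0.5 -4. ] M [ 0.13 -0.09  0.01] open 0.274 q [ 0.4   0.34 -0.98  1.42  0.29  1.52  1.45]
tool shift [-0.2839  0.0084  0.1892]
turn about tool y deg 20.99
4291
-0.03 166 [-0.00013575 -0.01289158  0.01338777] [-0.01142595 -0.01626951  0.01252601] [ 0.01162203 -0.01007775  0.01427047]
0.0 1179 [0.00014271 0.00244491 0.03835106] [-2.06176708e-02  2.05246083e-06  7.69811008e-03] [0.02081552 0.01198117 0.08402133]
0.012 486 [0.00035156 0.04216447 0.00820853] [-0.01647802  0.01202446 -0.00607287] [0.01665772 0.05984168 0.01579701]
0.06 132 [0.00028826 0.07225512 0.01133242] [-0.01676822  0.06012808  0.00266479] [0.01717223 0.08727249 0.01522585]
```

View pics/w5.png

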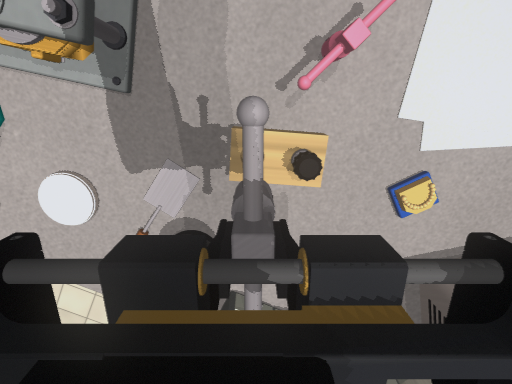

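>>> jog_arm:
  series:
    - [[-0.041,0,0.027],[0,0,0],1]
    - [[-0.041,0,0.027],[0,0,0],1]
    - [[-0.041,0,0.027],[0,0,0],1]
    - [[-0.041,0,0.027],[0,0,0],1]
    - [[-0.041,0,0.027],[0,0,0],1]
    - [[-0.041,0,0.027],[0,0,0],1]
    - [[-0.03,0,0.02],[0,0,0],1]
    - [[0,0,0],[0,10.5,0],1]
    - [[0,0,0],[0,10.5,0],1]
    - [[0,0,0],[0,0,0],1]
    - [[0,0,0],[0,0,0],1]

```text
time: 11.02
position: [0.5025, -0.1759, 0.296]
tool_rot: [-1.152, -1.257, 1.272]
contact_force: [1.0, -0.4, -2.9]
opening: 0.278
```

```bash
python3 - <<'E'
from h import *
plan([0.5092,-0.1753,0.305],94.6)
P=cams.camera_params('wrist')
im,d=cams.grab_frame('wrist'); cv2.imwrite('pics/w6.png',im)
E
```

```text
t 11.03 p [ 0.5025 -0.1759  0.296 ] yaw 94.58 tilt [0.4  1.01] F [ 1.  -0.4 -2.9] M [ 0.08 -0.22  0.03] open 0.278 q [ 0.95  0.19 -0.79  1.56  0.13  1.47  1.8 ]
tool shift [ 0.0001 -0.0091 -0.0065]
turn about tool y deg -0.02
```

View pics/w6.png

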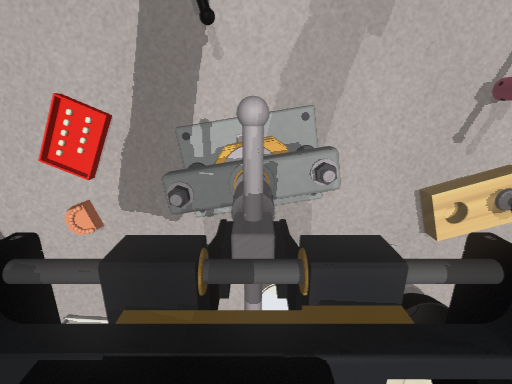

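```bash
cat >> h.py <<'E'
def kplan(zb=None):
    s,p,M=cur(); b=p+M@np.array([.0002,.0885,.0002])
    yaw=np.degrees(np.arctan2(M[1,0],M[0,0]))
    e=M.T@np.array([.5092-b[0],-.1753-b[1],0])
    print('t',round(s['time'],2),'tcp',np.round(p,4),'bottom',np.round(b,4),'bottom err tool x,z mm',np.round(e[[0,2]]*1e3,2),'yaw',round(yaw,2),'fix wx,wz',np.round([-np.degrees(M[2,2]),np.degrees(M[2,0])],2),'F',np.round(s['contact_force'],1),'M',np.round(s['moment'],3),'q7',round(s['joint_positions'][6],2),'open',round(float(s['opening']),3))
E
python3 -c "
from h import *
kplan()"
```

```text
t 11.07 tcp [ 0.5025 -0.1759  0.296 ] bottom [ 0.5007 -0.1752  0.2075] bottom err tool x,z mm [-0.74 -8.48] yaw 94.55 fix wx,wz [-1.02  0.39] F [-0.3 -0.6 -3.7] M [ 0.113 -0.158  0.008] q7 1.8 open 0.274
```

>>> jog_arm:
  series:
    - [[0,0,-0.006],[-1,0,0.4],1]
    - [[0,0,0],[0,0,0],1]

```text
time: 11.32
position: [0.509, -0.1749, 0.2957]
tool_rot: [-1.17, -1.271, 1.27]
contact_force: [0.2, -0.1, -3.5]
opening: 0.275
```

```bash
python3 -c "
from h import *
kplan()"
```

```text
t 11.32 tcp [ 0.509  -0.1749  0.2957] bottom [ 0.5088 -0.1748  0.2072] bottom err tool x,z mm [-0.54 -0.31] yaw 94.77 fix wx,wz [ 0.05 -0.02] F [ 0.2 -0.1 -3.5] M [ 0.092 -0.179 -0.002] q7 1.8 open 0.275
```

>>> jog_arm:
  series:
    - [[-0.0005,0.012,-0.0003],[0,0,0],1]
    - [[0,0.012,0],[0,0,0],1]
    - [[0,0,0],[0,0,0],1]

```text
time: 11.7
position: [0.509, -0.1754, 0.2694]
tool_rot: [-1.168, -1.271, 1.271]
contact_force: [0.2, -0.6, -3.3]
opening: 0.276
```

```bash
python3 -c "
from h import *
kplan()"
```

```text
t 11.7 tcp [ 0.509  -0.1754  0.2694] bottom [ 0.5088 -0.1752  0.1809] bottom err tool x,z mm [-0.14 -0.36] yaw 94.83 fix wx,wz [ 0.   -0.01] F [ 0.2 -0.6 -3.3] M [ 0.026 -0.115  0.006] q7 1.79 open 0.276
```

>>> jog_arm:
  series:
    - [[0,0.004,-0.0004],[0,0,0],1]
    - [[0,0.003,0],[0,0,0],1]
    - [[0,0.003,0],[0,0,0],1]

```text
time: 12.08
position: [0.5097, -0.1754, 0.2591]
tool_rot: [-1.169, -1.271, 1.271]
contact_force: [-0.0, -0.6, -2.7]
opening: 0.272
```

```bash
python3 -c "
from h import *
kplan()"
```

```text
t 12.07 tcp [ 0.5097 -0.1754  0.2591] bottom [ 0.5095 -0.1753  0.1706] bottom err tool x,z mm [-0.02  0.35] yaw 94.83 fix wx,wz [ 0.04 -0.02] F [-0.  -0.6 -2.7] M [ 0.074 -0.102 -0.002] q7 1.79 open 0.272
```

>>> jog_arm:
  series:
    - [[0,0.003,0.0003],[0,0,0],1]
    - [[0,0.003,0],[0,0,0],1]

```text
time: 12.32
position: [0.5095, -0.1755, 0.2529]
tool_rot: [-1.169, -1.272, 1.271]
contact_force: [0.1, -0.3, -2.0]
opening: 0.273
```

```bash
python3 -c "
from h import *
kplan()"
```

```text
t 12.32 tcp [ 0.5095 -0.1755  0.2529] bottom [ 0.5094 -0.1753  0.1644] bottom err tool x,z mm [0.03 0.21] yaw 94.83 fix wx,wz [ 0.06 -0.03] F [ 0.1 -0.3 -2. ] M [ 0.13  -0.092 -0.003] q7 1.79 open 0.273
```

>>> jog_arm:
  series:
    - [[0,0.003,0],[0,0,0],1]
    - [[0,0.003,0],[0,0,0],1]

```text
time: 12.58
position: [0.5106, -0.1754, 0.2476]
tool_rot: [-1.172, -1.274, 1.27]
contact_force: [-0.1, 0.1, -1.4]
opening: 0.272
```

```bash
python3 -c "
from h import *
kplan()"
```

```text
t 12.57 tcp [ 0.5106 -0.1754  0.2476] bottom [ 0.5107 -0.1753  0.1591] bottom err tool x,z mm [0.1 1.5] yaw 94.84 fix wx,wz [ 0.22 -0.07] F [-0.1  0.1 -1.4] M [ 0.151 -0.097 -0.052] q7 1.78 open 0.272
```

```bash
cat >> h.py <<'E'
def look(name):
    s,p,M=cur();P=cams.camera_params('wrist'); im,d=cams.grab_frame('wrist'); cv2.imwrite(f'pics/{name}.png',im)
    w,px=cloud(P,d); t=(w-p)@M
    h=t[(abs(t[:,0])<.015)&(t[:,2]>.01)&(t[:,2]<.016)&(t[:,1]<0)&(t[:,1]>-.03)]
    print('hub top tool y',np.percentile(h[:,1],2), 'z',h[:,2].max())
    b=t[(abs(t[:,0])<.02)&(t[:,2]>.02)&(t[:,2]<.09)&(t[:,1]>-.02)&(t[:,1]<.03)]
    bar=b[(b[:,2]>.03)&(b[:,2]<.06)]; print('bar top y',np.median(bar[:,1]),'x mean',bar[:,0].mean(),'ball end z',np.percentile(b[:,2],99.5),'slope deg',np.degrees(np.polyfit(bar[:,2],bar[:,0],1)[0]),'pitch',np.degrees(np.polyfit(bar[:,2],bar[:,1],1)[0]))
    return im
E
python3 -c "
from h import *
im=look('w7'); cv2.imwrite('pics/w7c.png',cv2.resize(im[80:280,130:380],(750,600),interpolation=cv2.INTER_CUBIC));kplan()"
```

```text
hub top tool y -0.018063678417683447 z 0.015920262855453688
bar top y 0.0005653826618902307 x mean 0.0004581179298879534 ball end z 0.08399083202503232 slope deg 0.10246749328729936 pitch 0.33098964693101335
t 12.62 tcp [ 0.5104 -0.1754  0.247 ] bottom [ 0.5104 -0.1753  0.1585] bottom err tool x,z mm [0.07 1.23] yaw 94.84 fix wx,wz [ 0.18 -0.06] F [ 1.7  0.  -3.8] M [ 0.111 -0.706 -0.003] q7 1.78 open 0.271
```

View pics/w7c.png

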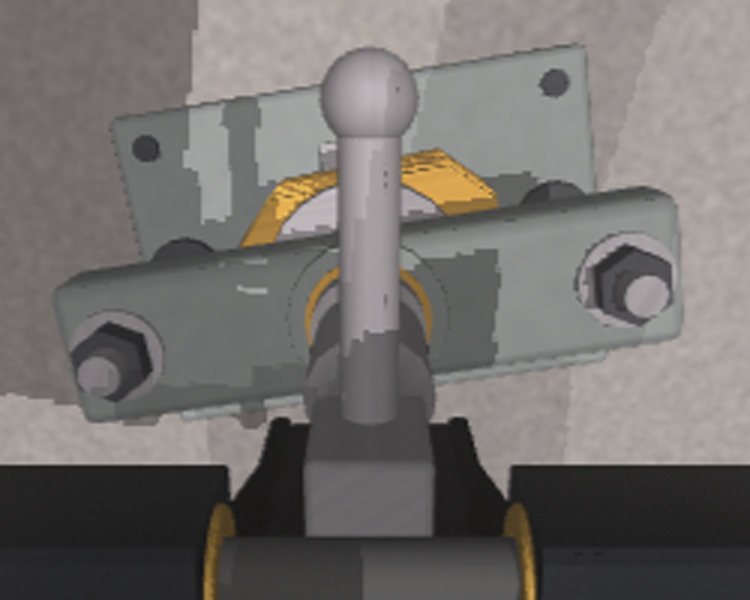

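>>> jog_arm:
  series:
    - [[0,0.003,0],[0,0,0],1]

```text
time: 12.75
position: [0.5105, -0.1754, 0.2441]
tool_rot: [-1.172, -1.273, 1.27]
contact_force: [-0.2, -0.1, -0.2]
opening: 0.273
```

```bash
python3 -c "
from h import *
kplan()"
```

```text
t 12.75 tcp [ 0.5105 -0.1754  0.2441] bottom [ 0.5106 -0.1753  0.1556] bottom err tool x,z mm [0.15 1.36] yaw 94.84 fix wx,wz [ 0.2  -0.07] F [-0.2 -0.1 -0.2] M [ 0.157 -0.319 -0.016] q7 1.78 open 0.273
```

>>> jog_arm:
  series:
    - [[0,0.003,0],[0,0,0],1]

```text
time: 12.88
position: [0.5103, -0.1754, 0.2407]
tool_rot: [-1.171, -1.273, 1.27]
contact_force: [0.2, -0.4, -3.6]
opening: 0.275
```

```bash
python3 -c "
from h import *
kplan();look('w8')"
```

```text
t 12.88 tcp [ 0.5103 -0.1754  0.2407] bottom [ 0.5103 -0.1753  0.1522] bottom err tool x,z mm [0.12 1.12] yaw 94.84 fix wx,wz [ 0.17 -0.06] F [ 0.2 -0.4 -3.6] M [ 0.142 -0.286 -0.08 ] q7 1.78 open 0.275
hub top tool y -0.018019608217225896 z 0.015960909968563728
bar top y 0.0006014657292704165 x mean 0.00039590855252338245 ball end z 0.08396839377257771 slope deg -0.41049141145535345 pitch 0.4676864929973568
```

>>> jog_arm:
  series:
    - [[0,0.002,0],[0,0,0],1]

```text
time: 13.05
position: [0.51, -0.1754, 0.2383]
tool_rot: [-1.17, -1.272, 1.271]
contact_force: [-3.3, 2.2, 18.1]
opening: 0.271
```

```bash
python3 -c "
from h import *
kplan()"
```

```text
t 13.05 tcp [ 0.51   -0.1754  0.2383] bottom [ 0.51   -0.1753  0.1498] bottom err tool x,z mm [0.09 0.81] yaw 94.83 fix wx,wz [ 0.13 -0.05] F [-3.3  2.2 18.1] M [ 0.589  0.663 -0.007] q7 1.78 open 0.271
```

```bash
python3 -c "
from h import *
im=look('w9');kplan()
s,p,M=cur();P=cams.camera_params('wrist');im,d=cams.grab_frame('wrist');w,px=cloud(P,d)
n=np.hypot(w[:,0]-.51,w[:,1]+.175)
for lo,hi in((.13,.14),(.145,.155),(.155,.17),(.19,.2),(.25,.262)):
  k=(n<.06)&(w[:,2]>lo)&(w[:,2]<hi); print(lo,k.sum(),np.median(w[k,2]) if k.sum() else '')
cv2.imwrite('pics/w9c.png',cv2.resize(im[130:230,190:315],(750,600),interpolation=cv2.INTER_CUBIC))"
```

```text
hub top tool y -0.018101032715798063 z 0.015940460165708718
bar top y 0.00040688511631520286 x mean 0.0004257366360949679 ball end z 0.08395874057562622 slope deg -0.12205611565587983 pitch 0.04554849087893731
t 13.1 tcp [ 0.5101 -0.1754  0.2385] bottom [ 0.5101 -0.1753  0.15  ] bottom err tool x,z mm [0.09 0.95] yaw 94.83 fix wx,wz [ 0.15 -0.06] F [-0.7 -0.5 -1.3] M [ 0.086 -0.206 -0.004] q7 1.78 open 0.274
0.13 4156 0.13370863593763357
0.145 109 0.1496837417118035
0.155 74 0.16247820066197863
0.19 344 0.1957815058951742
0.25 1720 0.25541786293530366
```

View pics/w9c.png

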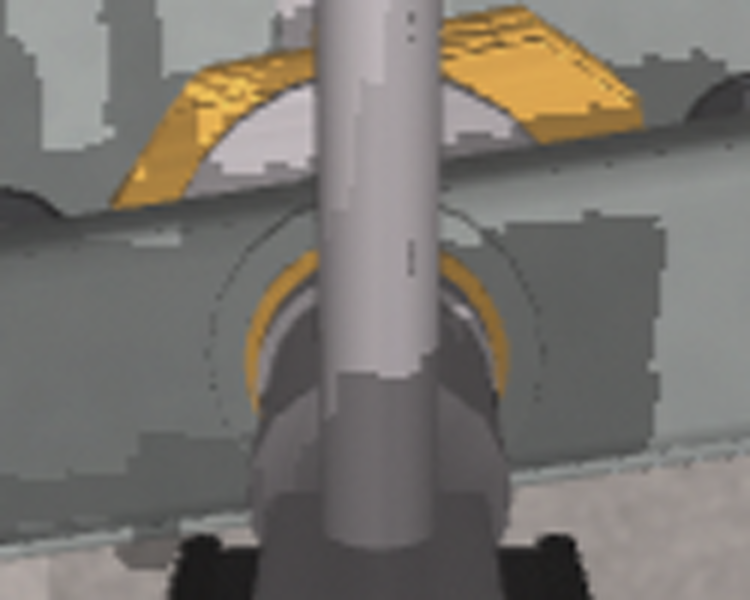

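>>> jog_arm:
  series:
    - [[0,0.002,0],[0,0,0],1]

```text
time: 13.28
position: [0.5108, -0.1754, 0.2383]
tool_rot: [-1.173, -1.273, 1.271]
contact_force: [-6.2, 2.3, 23.7]
opening: 0.274
```

```bash
python3 -c "
from h import *
kplan()"
```

```text
t 13.28 tcp [ 0.5108 -0.1754  0.2383] bottom [ 0.5109 -0.1754  0.1498] bottom err tool x,z mm [0.21 1.72] yaw 94.84 fix wx,wz [ 0.24 -0.12] F [-6.2  2.3 23.7] M [0.739 1.628 0.004] q7 1.78 open 0.274
```

>>> jog_arm:
  series:
    - [[0,0.0003,0],[0,5,0],1]
    - [[0,0.0003,0],[0,5,0],1]

```text
time: 13.52
position: [0.5102, -0.1761, 0.2384]
tool_rot: [-1.258, -1.14, 1.14]
contact_force: [-1.5, -0.1, 1.3]
opening: 0.27
```

```bash
python3 -c "
from h import *
kplan()"
```

```text
t 13.53 tcp [ 0.5102 -0.1761  0.2384] bottom [ 0.5104 -0.1762  0.1499] bottom err tool x,z mm [0.76 1.23] yaw 84.57 fix wx,wz [ 0.21 -0.18] F [-1.5 -0.1  1.3] M [-0.016  0.27   0.234] q7 1.61 open 0.27
```

>>> jog_arm:
  series:
    - [[0,0.0003,0.0005],[0,5,0],1]
    - [[0,0.0003,0.0005],[0,5,0],1]

```text
time: 13.78
position: [0.5098, -0.1763, 0.2384]
tool_rot: [-1.334, -1.007, 1.004]
contact_force: [1.4, -1.3, 0.2]
opening: 0.272
```

```bash
python3 -c "
from h import *
kplan();look('w10');kplan()"
```

```text
t 13.78 tcp [ 0.5098 -0.1763  0.2384] bottom [ 0.5101 -0.1765  0.1499] bottom err tool x,z mm [0.89 1.18] yaw 74.26 fix wx,wz [ 0.35 -0.17] F [ 1.4 -1.3  0.2] M [-0.077 -0.514  0.311] q7 1.43 open 0.272
hub top tool y -0.018082846546084816 z 0.015837584888836895
bar top y 0.0005761657648476806 x mean 0.0005152589188811837 ball end z 0.08422973938023026 slope deg -0.6240007611372999 pitch -0.4485836255309032
t 13.82 tcp [ 0.5098 -0.1764  0.2384] bottom [ 0.5101 -0.1765  0.1499] bottom err tool x,z mm [0.93 1.17] yaw 74.01 fix wx,wz [ 0.35 -0.17] F [-0.4 -0.6 -0.1] M [-0.06  -0.53   0.119] q7 1.43 open 0.276
```

>>> jog_arm:
  series:
    - [[0,0.0003,0.0005],[0,4,0],1]

```text
time: 13.95
position: [0.5097, -0.1764, 0.2385]
tool_rot: [-1.362, -0.951, 0.948]
contact_force: [1.5, -0.6, 0.6]
opening: 0.273
```

```bash
python3 -c "
from h import *
kplan()"
```

```text
t 13.95 tcp [ 0.5097 -0.1764  0.2385] bottom [ 0.5101 -0.1767  0.15  ] bottom err tool x,z mm [0.96 1.31] yaw 70.01 fix wx,wz [ 0.43 -0.16] F [ 1.5 -0.6  0.6] M [-0.146 -0.46   0.239] q7 1.36 open 0.273
```

>>> jog_arm:
  series:
    - [[0,0.0003,0.0005],[0,4,0],1]

```text
time: 14.08
position: [0.5096, -0.1765, 0.2385]
tool_rot: [-1.388, -0.898, 0.894]
contact_force: [2.3, -0.7, 1.2]
opening: 0.271
```

```bash
python3 -c "
from h import *
kplan()"
```

```text
t 14.07 tcp [ 0.5096 -0.1765  0.2385] bottom [ 0.5101 -0.1768  0.15  ] bottom err tool x,z mm [0.96 1.44] yaw 65.97 fix wx,wz [ 0.51 -0.14] F [ 2.3 -0.7  1.2] M [-0.198 -0.535  0.268] q7 1.29 open 0.271
```

>>> jog_arm:
  series:
    - [[0,0.0003,0.0005],[0.4,4,0],1]

```text
time: 14.2
position: [0.5096, -0.1766, 0.2384]
tool_rot: [-1.406, -0.842, 0.842]
contact_force: [2.8, -1.7, -1.3]
opening: 0.277
```

```bash
python3 -c "
from h import *
kplan()"
```

```text
t 14.2 tcp [ 0.5096 -0.1766  0.2384] bottom [ 0.5097 -0.1767  0.1499] bottom err tool x,z mm [1.01 1.09] yaw 61.94 fix wx,wz [ 0.21 -0.13] F [ 2.8 -1.7 -1.3] M [-0.424 -0.958  0.238] q7 1.22 open 0.277
```

>>> jog_arm:
  series:
    - [[0,0.0003,0.0005],[0.2,4,0],1]

```text
time: 14.32
position: [0.5097, -0.1768, 0.2384]
tool_rot: [-1.426, -0.787, 0.788]
contact_force: [1.9, -1.9, -0.6]
opening: 0.273
```

```bash
python3 -c "
from h import *
kplan()"
```

```text
t 14.32 tcp [ 0.5097 -0.1768  0.2384] bottom [ 0.5096 -0.1768  0.1499] bottom err tool x,z mm [1.03 1.17] yaw 57.9 fix wx,wz [ 0.1  -0.11] F [ 1.9 -1.9 -0.6] M [-0.428 -0.777  0.201] q7 1.15 open 0.273
```

>>> jog_arm:
  series:
    - [[0,0.0003,0],[0.2,4,0],1]

```text
time: 14.45
position: [0.5099, -0.1771, 0.2384]
tool_rot: [-1.444, -0.732, 0.735]
contact_force: [-0.7, -0.1, 1.7]
opening: 0.28
```

```bash
python3 -c "
from h import *
kplan()"
```

```text
t 14.45 tcp [ 0.5099 -0.1771  0.2384] bottom [ 0.5097 -0.177   0.1499] bottom err tool x,z mm [1.05 1.38] yaw 53.86 fix wx,wz [-0.04 -0.12] F [-0.7 -0.1  1.7] M [-0.115 -0.131  0.218] q7 1.08 open 0.28
```

>>> jog_arm:
  series:
    - [[0.0007,0.0003,0.0007],[0,4,0],1]

```text
time: 14.58
position: [0.5098, -0.177, 0.2384]
tool_rot: [-1.464, -0.677, 0.681]
contact_force: [-0.5, -4.0, 1.8]
opening: 0.273
```

```bash
python3 -c "
from h import *
kplan()"
```

```text
t 14.57 tcp [ 0.5098 -0.177   0.2384] bottom [ 0.5096 -0.1769  0.1499] bottom err tool x,z mm [0.97 1.36] yaw 49.8 fix wx,wz [ 0.03 -0.17] F [-0.5 -4.   1.8] M [-0.925  0.016  0.252] q7 1.01 open 0.273
```

>>> jog_arm:
  series:
    - [[0.0005,0.0003,0.0005],[0,4,0],1]

```text
time: 14.7
position: [0.5097, -0.1771, 0.2384]
tool_rot: [-1.483, -0.622, 0.626]
contact_force: [0.5, -2.6, 2.2]
opening: 0.269
```

```bash
python3 -c "
from h import *
kplan()"
```

```text
t 14.7 tcp [ 0.5097 -0.1771  0.2384] bottom [ 0.5096 -0.1772  0.1499] bottom err tool x,z mm [1.07 1.55] yaw 45.73 fix wx,wz [ 0.11 -0.22] F [ 0.5 -2.6  2.2] M [-0.5   -0.021  0.297] q7 0.94 open 0.269
```

>>> jog_arm:
  series:
    - [[0.0005,0.0003,0.0005],[0,4,0],1]

```text
time: 14.82
position: [0.5096, -0.1771, 0.2384]
tool_rot: [-1.499, -0.567, 0.572]
contact_force: [-0.6, -0.4, 2.6]
opening: 0.273
```

```bash
python3 -c "
from h import *
kplan()"
```

```text
t 14.82 tcp [ 0.5096 -0.1771  0.2384] bottom [ 0.5095 -0.1773  0.1499] bottom err tool x,z mm [1.08 1.69] yaw 41.66 fix wx,wz [ 0.18 -0.25] F [-0.6 -0.4  2.6] M [-0.432  0.047  0.249] q7 0.87 open 0.273
```

>>> jog_arm:
  series:
    - [[0.0005,0.0003,0.0005],[0.2,4,-0.2],1]

```text
time: 14.95
position: [0.5095, -0.1773, 0.2384]
tool_rot: [-1.511, -0.513, 0.515]
contact_force: [-2.1, -2.1, 2.2]
opening: 0.269
```

```bash
python3 -c "
from h import *
kplan()"
```

```text
t 14.95 tcp [ 0.5095 -0.1773  0.2384] bottom [ 0.5094 -0.1772  0.1499] bottom err tool x,z mm [0.98 1.68] yaw 37.6 fix wx,wz [ 0.06 -0.1 ] F [-2.1 -2.1  2.2] M [-0.83   0.211  0.227] q7 0.81 open 0.269
```

>>> jog_arm:
  series:
    - [[0.0005,0.0003,0.0005],[0.1,4,-0.1],1]

```text
time: 15.08
position: [0.5094, -0.1775, 0.2384]
tool_rot: [-1.522, -0.458, 0.459]
contact_force: [-1.1, -2.1, 2.4]
opening: 0.272
```

```bash
python3 -c "
from h import *
kplan()"
```

```text
t 15.07 tcp [ 0.5094 -0.1775  0.2384] bottom [ 0.5094 -0.1773  0.1499] bottom err tool x,z mm [0.96 1.75] yaw 33.52 fix wx,wz [ 0.01 -0.05] F [-1.1 -2.1  2.4] M [-0.692  0.213  0.223] q7 0.74 open 0.272
```

>>> jog_arm:
  series:
    - [[0.0005,0.0003,0.0005],[0,4,0],1]

```text
time: 15.2
position: [0.5093, -0.1775, 0.2384]
tool_rot: [-1.535, -0.402, 0.404]
contact_force: [-1.0, -1.8, 2.0]
opening: 0.272
```

```bash
python3 -c "
from h import *
kplan()"
```

```text
t 15.2 tcp [ 0.5093 -0.1775  0.2384] bottom [ 0.5093 -0.1774  0.1499] bottom err tool x,z mm [0.98 1.89] yaw 29.46 fix wx,wz [ 0.07 -0.1 ] F [-1.  -1.8  2. ] M [-0.444  0.292  0.248] q7 0.67 open 0.272
```

>>> jog_arm:
  series:
    - [[0.0005,0.0003,0.0005],[0,4,0],1]

```text
time: 15.32
position: [0.5092, -0.1775, 0.2384]
tool_rot: [-1.545, -0.346, 0.349]
contact_force: [-1.4, -1.5, 3.6]
opening: 0.276
```

```bash
python3 -c "
from h import *
kplan()"
```

```text
t 15.32 tcp [ 0.5092 -0.1775  0.2384] bottom [ 0.5092 -0.1775  0.1499] bottom err tool x,z mm [0.95 2.03] yaw 25.39 fix wx,wz [ 0.13 -0.14] F [-1.4 -1.5  3.6] M [-0.398  0.373  0.208] q7 0.6 open 0.276
```

>>> jog_arm:
  series:
    - [[0.0005,0.0003,0.0005],[0.1,4,-0.1],1]

```text
time: 15.45
position: [0.5091, -0.1776, 0.2384]
tool_rot: [-1.553, -0.291, 0.293]
contact_force: [-2.6, -1.5, 3.4]
opening: 0.273
```

```bash
python3 -c "
from h import *
kplan()"
```

```text
t 15.45 tcp [ 0.5091 -0.1776  0.2384] bottom [ 0.5091 -0.1775  0.1499] bottom err tool x,z mm [0.9  2.01] yaw 21.33 fix wx,wz [ 0.09 -0.1 ] F [-2.6 -1.5  3.4] M [-0.6    0.514  0.258] q7 0.53 open 0.273
```

>>> jog_arm:
  series:
    - [[0.0005,0.0003,0.0005],[0.1,4,-0.1],1]

```text
time: 15.58
position: [0.5089, -0.1777, 0.2384]
tool_rot: [-1.559, -0.236, 0.237]
contact_force: [-2.8, -2.2, 3.1]
opening: 0.271
```

```bash
python3 -c "
from h import *
kplan()
look('w11');kplan()"
```

```text
t 15.57 tcp [ 0.5089 -0.1777  0.2384] bottom [ 0.509  -0.1775  0.1499] bottom err tool x,z mm [0.85 2.08] yaw 17.26 fix wx,wz [ 0.04 -0.05] F [-2.8 -2.2  3.1] M [-0.57   0.678  0.267] q7 0.46 open 0.271
hub top tool y -0.027254962341515365 z 0.015953218850504203
bar top y 0.000725336783411981 x mean 0.0006133169181480372 ball end z 0.0851862243863273 slope deg -0.4680970781827451 pitch -0.09050709249427093
t 15.62 tcp [ 0.5089 -0.1777  0.2384] bottom [ 0.509  -0.1775  0.1499] bottom err tool x,z mm [0.88 2.07] yaw 17.06 fix wx,wz [ 0.04 -0.06] F [-3.2 -2.8  4.2] M [-0.538  0.73   0.1  ] q7 0.46 open 0.274
```

>>> jog_arm:
  series:
    - [[-0.0005,0.0003,-0.0003],[0,4,0],1]

```text
time: 15.75
position: [0.5086, -0.178, 0.2384]
tool_rot: [-1.564, -0.18, 0.18]
contact_force: [0.6, 2.0, 2.0]
opening: 0.277
```

```bash
python3 -c "
from h import *
kplan()"
```

```text
t 15.75 tcp [ 0.5086 -0.178   0.2384] bottom [ 0.5088 -0.1778  0.1499] bottom err tool x,z mm [0.99 2.37] yaw 13.12 fix wx,wz [ 0.05 -0.03] F [0.6 2.  2. ] M [ 0.469 -0.239  0.29 ] q7 0.39 open 0.277
```

>>> jog_arm:
  series:
    - [[0,0.0003,0],[0,4,0],1]

```text
time: 15.88
position: [0.5086, -0.1779, 0.2384]
tool_rot: [-1.568, -0.125, 0.126]
contact_force: [-2.4, 0.7, 3.0]
opening: 0.269
```

```bash
python3 -c "
from h import *
kplan()"
```

```text
t 15.88 tcp [ 0.5086 -0.1779  0.2384] bottom [ 0.5088 -0.1777  0.1499] bottom err tool x,z mm [0.82 2.33] yaw 9.17 fix wx,wz [ 0.06 -0.03] F [-2.4  0.7  3. ] M [-0.079  0.45   0.438] q7 0.32 open 0.269
```

>>> jog_arm:
  series:
    - [[0,0.0003,0],[0,1,0],1]

```text
time: 16.0
position: [0.5086, -0.1778, 0.2384]
tool_rot: [-1.569, -0.113, 0.114]
contact_force: [-1.9, -0.9, 5.0]
opening: 0.272
```

```bash
python3 -c "
from h import *
kplan()"
```

```text
t 16.0 tcp [ 0.5086 -0.1778  0.2384] bottom [ 0.5088 -0.1777  0.1499] bottom err tool x,z mm [0.79 2.35] yaw 8.27 fix wx,wz [ 0.09 -0.03] F [-1.9 -0.9  5. ] M [-0.115  0.54   0.401] q7 0.31 open 0.272
```

>>> jog_arm:
  series:
    - [[0,0,0],[0,0,0],0.5]
    - [[0,0,0],[0,0,0],0.4]
    - [[0,0,0],[0,0,0],0.4]
    - [[0,0,0],[0,0,0],0.4]
    - [[0,0,0],[0,0,0],0.4]

```text
time: 16.62
position: [0.5087, -0.1777, 0.2378]
tool_rot: [-1.568, -0.116, 0.117]
contact_force: [1.0, -0.1, -0.0]
opening: 0.596
```

```bash
python3 -c "
from h import *
kplan()"
```

```text
t 16.62 tcp [ 0.5087 -0.1777  0.2378] bottom [ 0.5088 -0.1775  0.1493] bottom err tool x,z mm [0.73 2.14] yaw 8.52 fix wx,wz [ 0.03 -0.03] F [ 1.  -0.1 -0. ] M [ 0.015 -0.114  0.032] q7 0.31 open 0.596
```

>>> jog_arm:
  series:
    - [[0,-0.012,0],[0,0,0],0.4]
    - [[0,-0.02,0],[0,0,0],0.4]
    - [[0,-0.03,0],[0,0,0],0.4]
    - [[0,-0.03,0],[0,0,0],0.4]
    - [[0,-0.02,0],[0,0,0],0.4]
    - [[0,0,0],[0,0,0],0.4]

```text
time: 17.38
position: [0.5089, -0.1773, 0.3574]
tool_rot: [-1.569, -0.119, 0.116]
contact_force: [-1.0, -0.1, -0.7]
opening: 0.598
```

```bash
python3 -c "
from h import *
kplan()
P=cams.camera_params('wrist');im,d=cams.grab_frame('wrist');w,px=cloud(P,d);cv2.imwrite('pics/w12.png',im)
n=np.hypot(w[:,0]-.509,w[:,1]+.175)
for lo,hi,r in((.13,.14,.1),(.145,.155,.03),(.235,.245,.08),(.25,.262,.03),):
  k=(n<r)&(w[:,2]>lo)&(w[:,2]<hi); q=w[k]; print(lo,k.sum(),np.median(q[:,2]) if len(q) else '',cv2.minAreaRect((q[:,:2]*1000).astype(np.float32)) if len(q) else '')
im,d=cams.grab_frame('scene');cv2.imwrite('pics/s12.png',cv2.resize(im[90:240,140:340],(800,600),interpolation=cv2.INTER_CUBIC))
im,d=cams.grab_frame('top');cv2.imwrite('pics/t12.png',cv2.resize(im,(800,600)))
"
```

```text
t 17.38 tcp [ 0.5089 -0.1773  0.3574] bottom [ 0.5092 -0.1772  0.2689] bottom err tool x,z mm [0.26 1.89] yaw 8.56 fix wx,wz [0.1  0.11] F [-1.  -0.1 -0.7] M [-0.08  -0.136 -0.035] q7 0.33 open 0.598
0.13 2554 0.13358532509450666 ((508.93524169921875, -174.36813354492188), (52.804805755615234, 198.59083557128906), 12.954633712768555)
0.145 47 0.14959590440733833 ((507.8780517578125, -165.92254638671875), (34.646541595458984, 15.861696243286133), 7.975973606109619)
0.235 1409 0.2380114938262603 ((508.3947448730469, -175.36013793945312), (23.20356559753418, 158.92576599121094), 7.838831901550293)
0.25 657 0.25526859521965883 ((508.9140930175781, -175.05694580078125), (24.026622772216797, 26.261322021484375), 10.372373580932617)
```

View pics/w12.png

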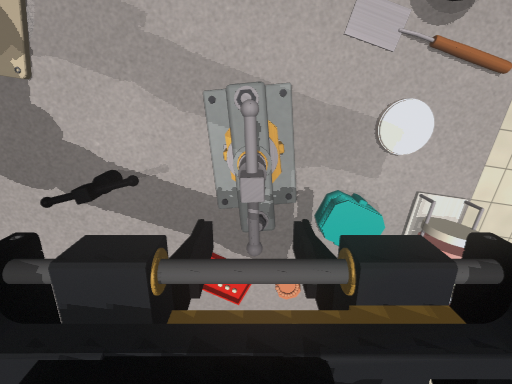

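View pics/s12.png

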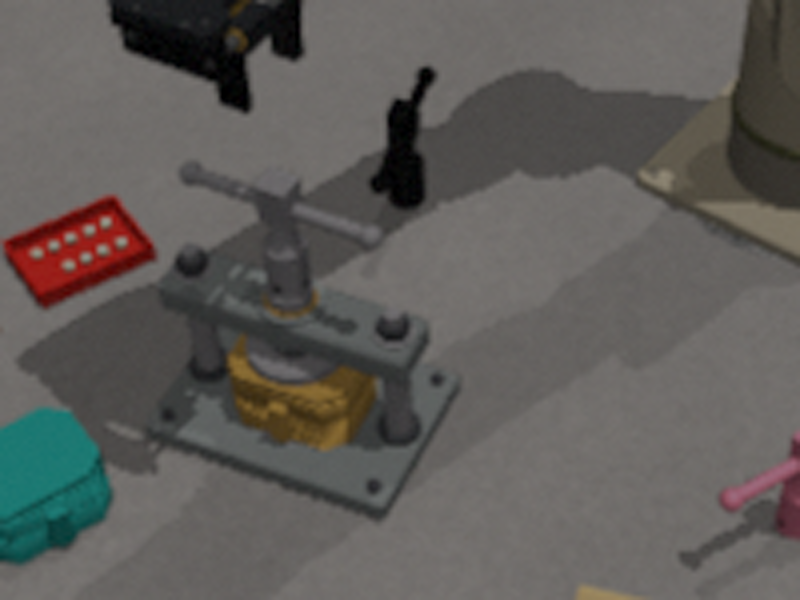

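```bash
python3 -c "
from h import *
print(workorder.close_job())"
```

```text
the job is handed in; nothing more can be done
None
```

The press is closed and the job is handed in at about 17.5 s. The steel key came out of the stand, went down onto the square, was turned clockwise about 86°, and was left there. The gripper was open and about 12 cm clear of it. The pink and black look-alikes were not touched.

- **Key fully home:** after release the hub top measures 121.7 mm above the crosshead top, against 122 mm expected. The key's axis stands within 0.5 mm of the screw axis I measured beforehand.
- **Push:** my readings showed no separate force peak at the spring ball. They come only at the end of each 1/8 s row, so the click would have fallen between them. I judge the key home by its height and by it resting firmly on the collar. Counting the key's 4 N weight, the push there was about 22 N, then about 28 N on a second push, both below the 50 N limit.
- **Snugness:** while the screw turned freely the torque read about 0.25 N m, a little above the 0.18 N m stated. In the last three steps it read 0.29, 0.44 and 0.40 N m, with a scatter of about 0.04. I take the final torque as 0.35 to 0.40 N m, within the 0.25 to 0.45 N m range and under the 0.6 N m cracking limit.
- **Disagreement:** while turning, the key position worked out from the arm drifted up to about 2 mm from the measured screw axis. Sideways forces stayed within about 4 N, and the camera showed the key centred afterwards.

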